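Start the water-wall dust extractor before rasping plaster

TASK

Start up the water-wall dust extraction from the control desk on the bench: with the fingertips gently press in the square main key, then the round water-pump key, and last the oblong fan key (water before air), each all the way down so that it stays in. Do not touch the mushroom-headed stop button, and leave the figure, bowl, rasp and brush where they are; nothing is to be picked up.

Things in the scene. Friction and masses are not known exactly. Their poses are not given: they have to be found in the camera images.
- desk: Grey control desk fixed to the bench, 150 mm deep (x), 270 wide (y). Origin: centre of its underside; x from its low front (robot's side) to its back, y along its width, z up. Flat top panel slopes 0.20 rad: 47 mm high in front, 62 in the middle, 77 at the back; outward normal in this frame (-0.199, 0, 0.980). A conduit elbow under 50 mm high stands within 65 mm behind the back
- main_top (a point): Centre of the top of the main key: black square cap 34 x 34 mm, flat, 16 mm above the panel when out; 4 mm steel bezel. The point moves with the cap; z is the panel's outward normal, x up the slope. Keys stand in one row at desk x = -12 mm, 58 mm apart, at y = 87, 29 and -29 mm, in any order. Behind it a white plate with a broken ring
- pump_top (a point): Centre of the top face of the water-pump key: black round cap, diameter 28 mm, flat top 16 mm above the panel when out. Same axes as main_top. Pictogram: drop
- fan_top (a point): Centre of the top face of the fan key: black oblong cap, 56 mm up the slope (x) by 26 mm (y), flat top 16 mm above the panel when out. Same axes as main_top. Pictogram: three blades
- main (a joint): How far the main key's plunger is pushed in along the panel's normal, m: 0 out, 0.006 fully in. It moves at about 3 N, does not spring back and stays where it is left. The cap rides on it on an over-travel spring (3 N/mm, up to 4 mm), so the cap gives about 1 mm first, and 7 mm of cap movement takes the key home; 8.5 mm takes 7 to 8 N
- pump (a joint): The same for the water-pump key (0 to 0.006 m, about 3 N, stays where it is left, same springy cap)
- fan (a joint): The same for the fan key (0 to 0.006 m, about 3 N, stays where it is left, same springy cap)
- stop: Black mushroom-headed stop button, head diameter 40 mm, top 32 mm above the panel, at desk y = -87 mm. Origin on its axis, 4 mm above the panel; z is the panel's outward normal. Springy; not to be touched
- figure: White plaster figure like a waisted vase with a lip, 200 mm high, foot diameter 116 mm, 0.9 kg, loose, standing 240 mm or more to one side of the desk's centre. Origin at the centre of its underside, z up
- bowl: Grey plastic mixing bowl, rim diameter 124 mm, 65 mm high, loose, on the side of the desk away from the figure. Origin at the centre of its underside
- rasp: Rasp lying in front of the desk (robot's side) roughly along the desk's width: wooden handle 105 mm long, diameter 26 mm, towards its own -x; steel blade 190 x 22 x 5 mm towards +x. Origin where they meet, on the bench
- brush: Wooden dusting brush, 200 mm long, lying on the bench behind the desk roughly along the desk's width. Origin at the bench, in the middle of its length; handle to its -x
Things that resemble listed ones, but are neither listed nor needed, are in the scene too. What is shaped like the figure but brown or pink is not meant.

How it is judged (in metres and radians):
On the way, in this order (a step that is already met when the one before it is completed fails the run):
1. the square main key is pressed in (more than 4.5 mm of its 6 mm) (value of joint main above 0.0045 m), for 0.1 s.
2. then the round pump key is pressed in (more than 4.5 mm) (value of joint pump above 0.0045 m), for 0.1 s.
3. then the oblong fan key is pressed in (more than 4.5 mm) (value of joint fan above 0.0045 m), for 0.1 s.
At the end, for the whole second after the job is handed in: All three keys stay in by more than 4.5 mm of their 6 mm, the stop button is out, and the figure, bowl, rasp and brush are within 15 mm of where they were, the figure upright (value of joint each of main, pump, fan above 0.0045 m and distance of stop from where it was at the start of the episode below 0.001 m and distance of each of figure, bowl, rasp, brush from where it was at the start of the episode below 0.015 m and angle between figure's own z axis and vertical below 0.1 rad); the robot touches nothing.
It fails at once if the pump key goes in (over 2 mm) before the main key is in (value of joint pump above 0.002 m and value of joint main below 0.0045 m).
It fails at once if the fan key goes in (over 2 mm) before the pump key is in (value of joint fan above 0.002 m and value of joint pump below 0.0045 m).
It fails at once if the stop button is touched (over 0.5 N) (contact force between any of the fingers, the arm and stop above 0.5 N).
It fails at once if the fingers press on anything harder than 20 N, or another part of the robot presses on something (over 3 N) (contact force between the fingers and anything else above 20 N or contact force between the arm and anything else above 3 N).
It fails at once if the figure, bowl, rasp or brush is lifted or shifted by more than 15 mm, or the figure tipped (distance of any of figure, bowl, rasp, brush from where it was at the start of the episode above 0.015 m or angle between figure's own z axis and vertical above 0.1 rad).
It also fails if it takes over 43 s, if anything falls off the work surface, if the arm or the gripper's body presses on something with over 40 N, if the wrist force passes 120 N, or if a joint passes its speed limit or range.

ROBOT

A 7-joint arm with a two-finger parallel gripper is mounted at the origin on the work surface. World frame = base frame: x ahead of the robot, y to its left, z up, the work surface at z = 0. Lengths are in mm, angles in rad, forces in N, time in s.
With the tool pointing down it reaches from about 400 to 875 mm from the base axis. Payload 6.5 kg.
Tool frame: the origin (TCP) lies between the finger pads; the fingertips stand 22 mm ahead of it and the grasp point (between the pads) lies 3 mm ahead of it; z points along the fingers, y is the line along which they close (so a half turn about z gives the same grasp; the last joint's range is limited). The gripper opens to 88 mm and grips with 3 to 60 N. Pads are 18 mm wide; open, the fingers measure 123 mm over their backs; the gripper's body (75 mm by 187 mm) begins 45 mm behind the grasp point.
Start: joints at [-1.168, 0.536, -0.004, 1.538, 0.003, 1.067, -0.071], TCP at [293.674, 579.867, 260.716] pointing down, gripper open.
Joint ranges: [-2.7, 2.7], [-0.37, 2.16], [-1.27, 1.26], [0.24, 2.4], [-1.31, 4.45], [0.19, 1.91], [-2.76, 2.76]. Speed limits (rad/s): [2.39, 2.39, 3.14, 3.14, 3.14, 3.14, 3.14].

INTERFACE

Orientations are given as a rotation vector (axis times angle).
In Python, from workcell import monitor, optics, sign_off gives the robot as it stands.
- The arm moves only by the tool jog_arm, never from a script. Its argument "steps" is a list of rows, each a list of 3 entries, a list of its own where there are three numbers: the opening, from 0 (shut) to 1 (fully open), then the shift along the world's x, y, z normalised to -1 to 1, where 1 is 0.025 m, then the turn about the world's z normalised to -1 to 1, where 1 is 0.08 rad. A call has exactly 8 rows; each row shifts and turns the commanded pose from where the row before left it; what a row does not reach is not made up. A row lasts 1/12 s, in which the tool goes at most 41.7 mm and 7.16 degrees, less where a joint would pass 70% of its speed; a pose out of reach is approached as far as the arm can. A call with a number of a shift or a turn outside -1 to 1 is refused whole. A call with a gripper value outside its range is refused whole. The fingers move at their own pace and stop on an object; "newtons" is the grip in N (left out, the last holds). Time passes only in rows, so rows that do not move let the fingers close, or fill a call up. It gives the time, the measured TCP pose, the force, the opening and the grip force at its end, in the units of the state.
- monitor.read_state(): the state, without advancing time (a new reading comes with each control period).
- optics.camera(name): name is "side" or "top"; returns a dict with "image" (400x640x3 uint8, red, green, blue), "range_z" (400x640 float32, mm along the optical axis (not along the pixel's ray), 0 where there is no reading), "camera_matrix" (3x3 intrinsics, pixels), "cam_to_world" (4x4, takes a point from camera to world coordinates). Camera axes: x right, y up, looking along -z (the intrinsics and any distortion apply to the point x, -y, -z); pixel columns grow to the right and rows downward; lengths in mm; the calibration is good to about 2 mm. A picture is of the moment at which its call begins.
- sign_off(): hands the job in; it is judged then, once.
The state is a dict: "t": time; "qpos": joint angles; "qvel": joint speeds; "joint_torque": joint torques, N m; "eef_pos": TCP position; "tool_rot": TCP orientation; "force": force on the tool from outside, world axes, zero at the start; "moment": the same for the moment, N m; "width": finger opening in mm; "finger_force": force on a finger pad.
Only numpy, scipy, OpenCV 4.12 (cv2) and the standard library are available. Lean on these libraries where they do the work, as an engineer would, in place of code of your own. Each camera call takes 0.05 s, during which the arm holds its last target. There are 200 camera calls.

## Working session

There is one attempt and no reset: what is moved stays moved. The work goes in short steps, Python scripts to look and compute and a tool call to move; the robot and the scene stay as the last step left them, time stands still between calls to the robot, and variables do not carry over. Pictures are saved under pics/ and viewed, at most 10 in all, crops included, and the job is handed in when it is done.

Besides the shell and the picture viewer there is one more tool, called by a JSON object that holds its "op" and its "data", one argument or row to a line. jog_arm: Moves the arm, as the interface text tells. Scaled input: -1 to 1 covers 0.025 m each way for a shift and 0.08 rad each way for a turn. Its arguments: {"type":"object","properties":{"steps":{"type":"array"},"newtons":{"type":"number"}},"required":["steps"]}

```bash
mkdir -p pics; cat > h.py <<'E'
import numpy as np, cv2
from workcell import monitor, optics, sign_off
def grab(n):
    c=optics.camera(n); np.savez(''+n+'.npz',**c); return c
def pts(c):
    K=c['camera_matrix'];z=c['range_z'];v,u=np.mgrid[:400,:640]
    x=(u-K[0,2])/K[0,0]*z;y=(v-K[1,2])/K[1,1]*z
    P=np.stack([x,-y,-z,np.ones_like(z)],-1)@c['cam_to_world'].T
    return P[...,:3]
E
python3 - <<'E'
from h import *
for n in('top','side'):
    c=grab(n); cv2.imwrite(f'pics/{n}0.png',c['image'][...,::-1]); print(c['camera_matrix'],c['cam_to_world'].round(3),(c['range_z']>0).mean())
s=monitor.read_state();print(s)
E
```

```text
[[462.25385846   0.         316.64463597]
 [  0.         462.25385846 197.20907303]
 [  0.           0.           1.        ]] [[ 2.20000e-02  9.98000e-01 -6.00000e-02  4.77133e+02]
 [-1.00000e+00  2.30000e-02  3.00000e-03  4.72420e+01]
 [ 4.00000e-03  6.00000e-02  9.98000e-01  1.10279e+03]
 [ 0.00000e+00  0.00000e+00  0.00000e+00  1.00000e+00]] 0.9959921875
[[384.6209653    0.         318.20896973]
 [  0.         384.6209653  199.68630215]
 [  0.           0.           1.        ]] [[ 7.35000e-01  4.84000e-01 -4.75000e-01  5.17700e+01]
 [-6.78000e-01  5.40000e-01 -4.98000e-01 -4.88687e+02]
 [ 1.60000e-02  6.88000e-01  7.25000e-01  8.48856e+02]
 [ 0.00000e+00  0.00000e+00  0.00000e+00  1.00000e+00]] 0.99590625
{'t': 0.1, 'qpos': array([-1.16819638,  0.53703259, -0.00442906,  1.53870317,  0.00259787,
        1.06729418, -0.07120149]), 'qvel': array([ 0.00033161, -0.00125403, -0.00143343, -0.00316715, -0.00075298,
       -0.00073554,  0.00100408]), 'joint_torque': array([ 3.51099719e-03, -5.72083068e+01,  9.94331539e-01, -2.52231449e+01,
       -5.61451481e-02,  1.35029160e-02,  8.28097143e-06]), 'eef_pos': array([293.47510154, 579.43803643, 259.99196215]), 'tool_rot': array([-7.29519142e-01, -3.05548502e+00,  2.22065909e-03]), 'force': array([ 0.3157249 ,  0.12782714, -0.62226613]), 'moment': array([-0.02815287, -0.01562048,  0.01191446]), 'finger_force': 0.0, 'width': 87.96436715380266}
```

View pics/top0.png

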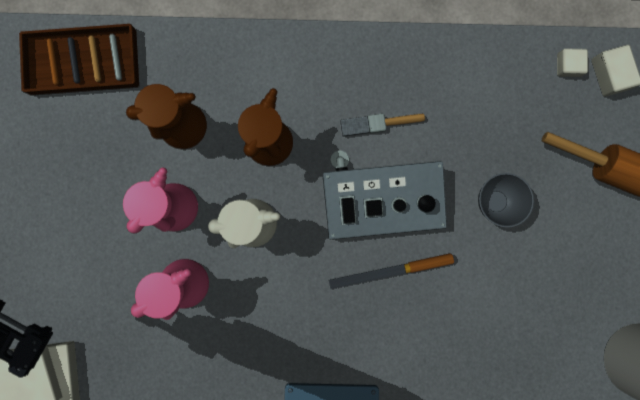

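View pics/side0.png

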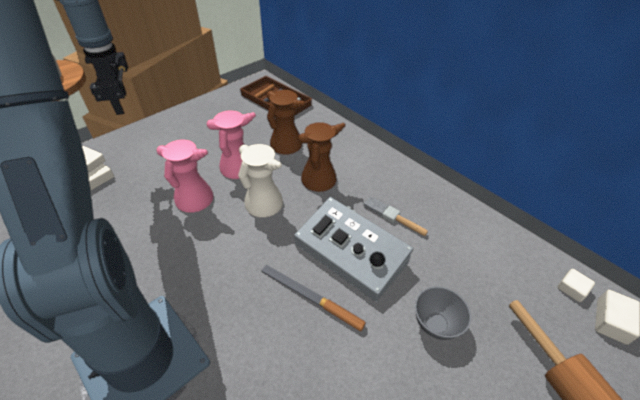

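The top view shows the desk at about (385,200). Its keys, left to right, are oblong fan (348,210), square main (374,208), round pump (400,205) and the mushroom stop (427,203). The plates are blades (346,187), ring (372,184) and drop (398,182). The white figure is at (248,222), and the look-alikes are brown and pink. The only items the keys could be confused with are these four black caps.

```bash
python3 - <<'E'
from h import *
c=dict(np.load('top.npz'));s=dict(np.load('side.npz'))
out=[]
for n,d,(u0,u1,v0,v1) in(('top',c,(318,455,155,245)),('side',s,(285,420,190,300))):
    P=pts(d);im=d['image'];g=im.max(2)
    m=np.zeros(g.shape,np.uint8);m[v0:v1,u0:u1]=(g[v0:v1,u0:u1]<45)
    k,l,st,ce=cv2.connectedComponentsWithStats(m)
    for i in range(1,k):
        if st[i,4]>40:
            q=P[l==i]; q=q[q[:,2]>40]
            zt=np.percentile(q[:,2],90) if len(q) else 0
            print(n,st[i],ce[i].round(1),np.median(q,0).round(1) if len(q) else '',round(zt,1))
    # panel plane
    gm=np.zeros(g.shape,bool);gm[v0:v1,u0:u1]=1
    q=P[gm&(P[...,2]>44)&(P[...,2]<80)&(g>60)]
    med=None
    A=np.c_[q[:,:2],np.ones(len(q))];w=np.ones(len(q),bool)
    for _ in range(8):
        co=np.linalg.lstsq(A[w],q[w,2],rcond=None)[0];w=abs(A@co-q[:,2])<2.5
    nn=np.array([-co[0],-co[1],1]);nn/=np.linalg.norm(nn);print('plane',co,nn.round(3),w.sum())
    r=cv2.minAreaRect(q[w][:,:2].astype(np.float32));print('rect',r)
    out.append(cv2.resize(im[v0:v1,u0:u1],(540,400),interpolation=cv2.INTER_CUBIC)[...,::-1])
cv2.imwrite('pics/crop.png',cv2.resize(np.vstack(out),(440,600)))
P=pts(c)
b=P[(P[...,2]>90)&(abs(P[...,1])<600)];print('tall max',b[:,2].max())
for nm,(u0,u1,v0,v1) in dict(white=(205,282,195,250),pink1=(120,205,165,235),pink2=(125,215,255,325),br=(235,295,88,168)).items():
    q=P[v0:v1,u0:u1].reshape(-1,3);q=q[q[:,2]>60];print(nm,q.min(0).round(),q.max(0).round())
E
```

```text
top [418 195  18  18 243] [426.7 203.6] [ 529.  -198.1   88.5] 92.3
top [342 198  13  26 285] [348.1 210.3] [511.7 -26.3  74.9] 80.0
top [366 200  16  17 233] [373.9 207.8] [517.9 -83.9  75.1] 78.5
top [394 200  12  12 118] [399.6 205.2] [ 525.4 -141.    75.9] 78.2
plane [ 2.02581295e-01  2.36502053e-02 -4.37858054e+01] [-0.198 -0.023  0.98 ] 5231
rect ((536.0776977539062, -110.21931457519531), (150.27076721191406, 269.48455810546875), 6.787632942199707)
side [370 253  15  13 139] [377.  259.2] [ 522.1 -202.9   86.9] 90.8
plane [ 2.00244421e-01  2.41624587e-02 -4.31217192e+01] [-0.196 -0.024  0.98 ] 4082
rect ((538.5384521484375, -151.30775451660156), (151.2009735107422, 350.0545959472656), 6.943449974060059)
tall max 1102.7903970764798
white [425.  47.  60.] [ 523.  259. 1103.]
pink1 [453.  47.  60.] [ 583.  428. 1103.]
pink2 [276.  47.  60.] [ 477.  403. 1103.]
br [477.  47.  60.] [ 746.  205. 1103.]
```

View pics/crop.png

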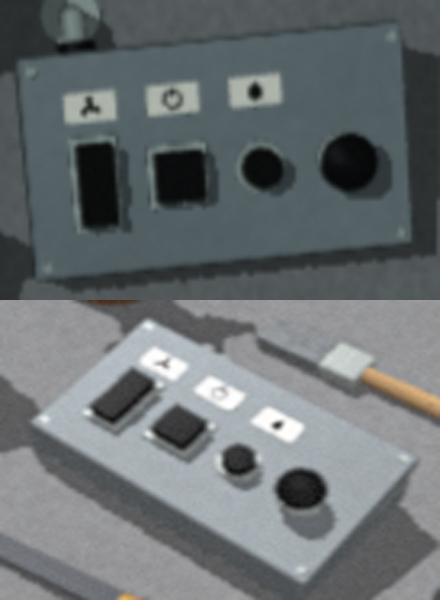

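```bash
python3 - <<'E'
from h import *
s=dict(np.load('side.npz'));c=dict(np.load('top.npz'))
for n,d in(('top',c),('side',s)):
    P=pts(d);ok=(d['range_z']>0);q=P[ok&(P[...,0]>200)&(P[...,0]<800)&(P[...,1]>0)&(P[...,1]<480)&(P[...,2]<500)]
    print(n,'tallest',q[:,2].max().round())
    w=ok&(d['image'].min(2)>110)&(P[...,2]>100)&(P[...,2]<300)&(P[...,1]<350)&(P[...,1]>0)
    if w.any(): print(n,'white',P[w].min(0).round(),P[w].max(0).round())
P=pts(s);T=np.linalg.inv(s['cam_to_world']);K=s['camera_matrix']
for n,p in dict(main=(517.7,-83.5,75.2),pump=(524.7,-141,76),fan=(511,-26,74.5),stop=(529,-198,92)).items():
    r=T@np.r_[p,1];u=K[0,2]-K[0,0]*r[0]/r[2];v=K[1,2]+K[1,1]*r[1]/r[2]
    u0,v0=int(round(u)),int(round(v));w=P[v0-1:v0+2,u0-1:u0+2].reshape(-1,3)
    print(n,round(u,1),round(v,1),s['image'][v0,u0],np.median(w,0).round(1))
E
```

```text
top tallest 202.0
top white [436. 119. 156.] [523. 256. 201.]
side tallest 333.0
side white [ 68.   4. 100.] [741. 350. 299.]
main 340.0 234.1 [59 55 60] [519.  -82.9  73.8]
pump 358.3 245.9 [56 56 59] [ 525.1 -140.2   74.9]
fan 322.7 222.8 [67 65 68] [512.  -26.8  74. ]
stop 377.5 255.2 [37 35 37] [ 531.4 -197.7   90.1]
```

{"op": "jog_arm", "data": {
  "steps": [
    [0,[0,0,1],0],
    [0,[0,0,1],0.9],
    [0,[0.2,-0.6,0.4],0.9],
    [0,[0.33,-1,0],0.9],
    [0,[0.33,-1,0],0.9],
    [0,[0.33,-1,0],0.9],
    [0,[0.33,-1,0],0.9],
    [0,[0.33,-1,0],0.9]
  ],
  "newtons": 10
}}

```text
t: 0.77
eef_pos: [340.0, 438.4, 320.3]
tool_rot: [0.061, -3.141, 0.001]
force: [-0.3, -0.1, 0.9]
width: 36.7
finger_force: 0.0
```

{"op": "jog_arm", "data": {
  "steps": [
    [0,[0.33,-1,0],0.5],
    [0,[0.33,-1,0],0.5],
    [0,[0.33,-1,0],0],
    [0,[0.33,-1,0],0],
    [0,[0.33,-1,0],0],
    [0,[0.33,-1,0],0],
    [0,[0.33,-1,0],0],
    [0,[0.33,-1,0],0]
  ]
}}

```text
t: 1.43
eef_pos: [405.9, 238.4, 320.5]
tool_rot: [0.181, -3.136, 0.0]
force: [-0.4, -0.1, 0.2]
width: 0.5
finger_force: 0.0
```

{"op": "jog_arm", "data": {
  "steps": [
    [0,[0.33,-1,0],0],
    [0,[0.33,-1,0],0],
    [0,[0.33,-1,0],0],
    [0,[0.33,-1,0],0],
    [0,[0.33,-1,0],0],
    [0,[0.33,-1,0],0],
    [0,[0.33,-1,0],0],
    [0,[0.33,-1,0],0]
  ]
}}

```text
t: 2.1
eef_pos: [471.9, 38.6, 320.5]
tool_rot: [0.181, -3.136, 0.0]
force: [0.4, 1.5, -0.3]
width: 0.4
finger_force: 0.0
```

{"op": "jog_arm", "data": {
  "steps": [
    [0,[0.33,-1,0],0],
    [0,[0.33,-1,-0.5],0],
    [0,[0.33,-1,-1],0],
    [0,[0.33,-1,-1],0],
    [0,[0.33,-0.9,-1],0],
    [0,[0,0,-1],0],
    [0,[0,0,-1],0],
    [0,[0,0,0],0]
  ]
}}

```text
t: 2.77
eef_pos: [510.0, -82.6, 178.9]
tool_rot: [0.179, -3.128, -0.001]
force: [-1.2, 1.1, -0.3]
width: 0.1
finger_force: 0.0
```

{"op": "jog_arm", "data": {
  "steps": [
    [0,[0.12,-0.04,-1],0],
    [0,[0,0,-1],0],
    [0,[0,0,-0.4],0],
    [0,[0,0,0],0],
    [0,[0,0,0],0],
    [0,[0,0,0],0],
    [0,[0,0,0],0],
    [0,[0,0,0],0]
  ]
}}

```text
t: 3.43
eef_pos: [516.9, -83.7, 124.4]
tool_rot: [-0.181, 3.134, -0.0]
force: [1.2, 0.1, -0.3]
width: 0.3
finger_force: 0.0
```

```bash
python3 - <<'E'
from h import *
s=monitor.read_state();print(s['eef_pos'],s['force'],s['tool_rot'])
c=grab('top');d=grab('side')
a=cv2.resize(c['image'][130:260,300:480],(540,390));b=cv2.resize(d['image'][130:290,260:420],(390,390))
cv2.imwrite('pics/m1.png',cv2.resize(np.hstack([a,b]),(790,331))[...,::-1])
E
```

```text
[516.90176112 -83.66689411 124.41004795] [ 1.15155129  0.09087167 -0.27208902] [-1.80881861e-01  3.13436087e+00 -2.32207321e-04]
```

View pics/m1.png

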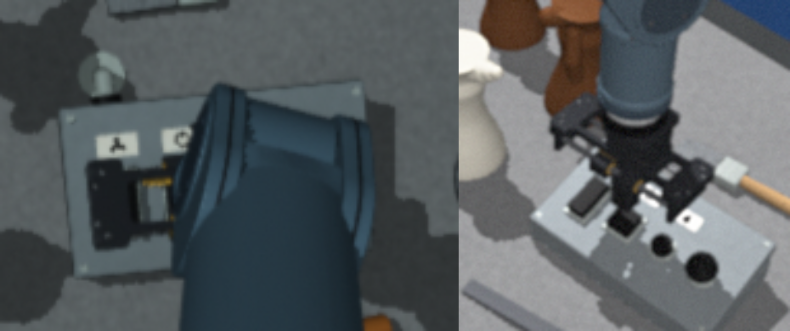

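The image shows the closed fingertips over the square key (crop right about (625,215)), with the gripper body clear of the desk and stop. I'll descend to just above the cap.

{"op": "jog_arm", "data": {
  "steps": [
    [0,[-0.16,0,-0.4],0],
    [0,[0,0,-0.4],0],
    [0,[0,0,-0.16],0],
    [0,[0,0,0],0],
    [0,[0,0,0],0],
    [0,[0,0,0],0],
    [0,[0,0,0],0],
    [0,[0,0,0],0]
  ]
}}

```text
t: 4.2
eef_pos: [512.5, -83.6, 99.5]
tool_rot: [-0.181, 3.136, -0.0]
force: [-0.2, -1.0, -0.6]
width: 0.4
finger_force: 0.0
```

{"op": "jog_arm", "data": {
  "steps": [
    [0,[0.016,0.002,-0.08],0],
    [0,[0.016,0.002,-0.08],0],
    [0,[0.016,0.002,-0.08],0],
    [0,[0,0,0],0],
    [0,[0,0,0],0],
    [0,[0,0,0],0],
    [0,[0,0,0],0],
    [0,[0,0,0],0]
  ]
}}

```text
t: 4.87
eef_pos: [513.6, -83.5, 93.3]
tool_rot: [-0.181, 3.136, -0.0]
force: [2.0, -0.1, 1.3]
width: 0.4
finger_force: 0.9
```

{"op": "jog_arm", "data": {
  "steps": [
    [0,[0.016,0.002,-0.08],0],
    [0,[0.016,0.002,-0.04],0],
    [0,[0,0,0],0],
    [0,[0,0,0],0],
    [0,[0,0,0],0],
    [0,[0,0,0],0],
    [0,[0,0,0],0],
    [0,[0,0,0],0]
  ]
}}

```text
t: 5.53
eef_pos: [514.3, -83.5, 90.4]
tool_rot: [-0.181, 3.136, -0.0]
force: [0.4, 0.4, 5.2]
width: 0.7
finger_force: 3.0
```

```bash
python3 - <<'E'
from h import *
for i in range(3):
    s=monitor.read_state();print(s['eef_pos'].round(2),s['force'].round(2),s['finger_force']);optics.camera('side')
E
```

```text
[514.27 -83.5   90.38] [0.45 0.41 5.19] 2.9693479783600196
[514.28 -83.48  90.4 ] [-0.59 -0.06  5.79] 2.968787305871956
[514.25 -83.46  90.39] [-0.25 -1.09  5.64] 2.9685223451815546
```

{"op": "jog_arm", "data": {
  "steps": [
    [0,[0.008,0.001,-0.048],0],
    [0,[0,0,0],0],
    [0,[0,0,0],0],
    [0,[0,0,0],0],
    [0,[0,0,0],0],
    [0,[0,0,0],0],
    [0,[0,0,0],0],
    [0,[0,0,0],0]
  ]
}}

```text
t: 6.35
eef_pos: [514.5, -83.4, 89.4]
tool_rot: [-0.181, 3.136, 0.0]
force: [-1.1, 0.3, 8.0]
width: 0.7
finger_force: 4.3
```

```bash
python3 - <<'E'
from h import *
for i in range(3):
    s=monitor.read_state();print(s['eef_pos'].round(2),s['force'].round(2),s['finger_force']);optics.camera('side')
E
```

```text
[514.49 -83.42  89.39] [-1.09  0.27  8.03] 4.330620163818821
[514.49 -83.42  89.39] [-0.74 -0.62  8.53] 4.330505778780207
[514.48 -83.43  89.39] [-0.17 -0.02  8.65] 4.3304188654292375
```

Force rose 3 N for the last 1 mm, so the main key is bottomed (8.4 N). I'll retract, then check how high the gripper's wide parts sit above the tips before working beside the stop.

{"op": "jog_arm", "data": {
  "steps": [
    [0,[-0.06,0,0.4],0],
    [0,[0,0,0.8],0],
    [0,[0.05,0,0.8],0],
    [0,[0.1,-0.8,0],0],
    [0,[0.1,-0.8,0],0],
    [0,[0,-0.7,0],0],
    [0,[0,0,0],0],
    [0,[0,0,0],0]
  ]
}}

```text
t: 7.17
eef_pos: [518.4, -141.3, 138.9]
tool_rot: [0.178, -3.135, -0.0]
force: [-0.3, 0.5, -0.0]
width: 0.5
finger_force: 0.0
```

```bash
python3 - <<'E'
from h import *
s=monitor.read_state();print(s['eef_pos'].round(2),s['force'].round(2))
e=s['eef_pos'];d=grab('side');P=pts(d)
q=P[d['range_z']>0];r=q-e
cy=np.array([-.118,.993]);cx=np.array([.993,.118])
a=r[:,:2]@cy;b=r[:,:2]@cx
# lowest robot part vs lateral offset; rel z to TCP
for lo in range(-110,110,10):
    m=(a>=lo)&(a<lo+10)&(abs(b)<45)&(q[:,2]>97)
    print(lo,(r[m,2].min().round(1),m.sum()) if m.any() else None,end='; ')
cv2.imwrite('pics/p1.png',cv2.resize(d['image'][130:310,260:450],(633,600))[...,::-1])
E
```

```text
[ 518.36 -141.32  138.94] [-0.34  0.46 -0.03]
-110 None; -100 (np.float64(63.9), np.int64(99)); -90 (np.float64(41.3), np.int64(178)); -80 (np.float64(43.7), np.int64(144)); -70 (np.float64(54.1), np.int64(96)); -60 (np.float64(53.5), np.int64(351)); -50 (np.float64(53.0), np.int64(776)); -40 (np.float64(45.0), np.int64(1311)); -30 (np.float64(47.3), np.int64(634)); -20 (np.float64(-21.2), np.int64(518)); -10 (np.float64(-22.0), np.int64(418)); 0 (np.float64(-23.7), np.int64(391)); 10 (np.float64(-19.0), np.int64(298)); 20 (np.float64(44.7), np.int64(173)); 30 (np.float64(48.8), np.int64(49)); 40 (np.float64(52.0), np.int64(42)); 50 (np.float64(54.2), np.int64(49)); 60 (np.float64(53.2), np.int64(135)); 70 (np.float64(40.3), np.int64(154)); 80 (np.float64(41.7), np.int64(123)); 90 (np.float64(73.8), np.int64(30)); 100 None;
```

View pics/p1.png

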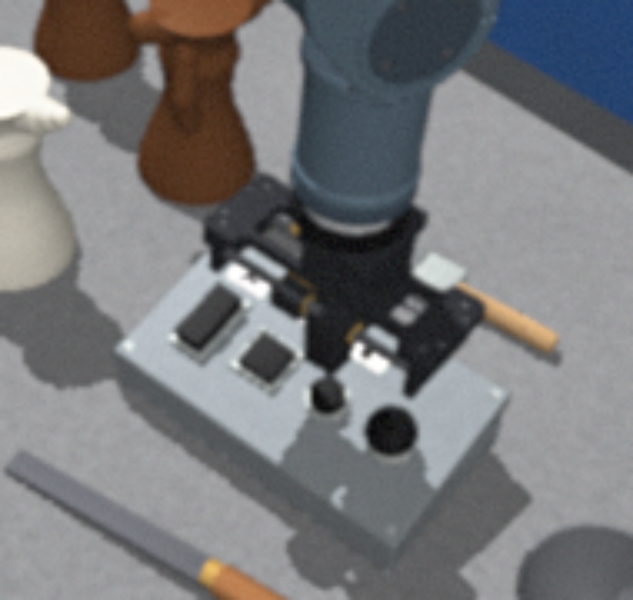

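The fingers hang above the round key (325,390) and the square cap (265,355) now sits low. The wide gripper parts stay at least 40 mm above TCP, which clears the stop top. Next I press the pump.

{"op": "jog_arm", "data": {
  "steps": [
    [0,[0.04,0,-0.6],0],
    [0,[0,0,-0.6],0],
    [0,[0,0,-0.38],0],
    [0,[0,0,0],0],
    [0,[0.016,0.002,-0.08],0],
    [0,[0.016,0.002,-0.08],0],
    [0,[0.016,0.002,-0.08],0],
    [0,[0,0,0],0]
  ]
}}

```text
t: 7.88
eef_pos: [521.4, -140.2, 93.6]
tool_rot: [-0.182, 3.136, 0.001]
force: [-0.8, 1.7, 1.6]
width: 0.5
finger_force: 1.2
```

{"op": "jog_arm", "data": {
  "steps": [
    [0,[0.016,0.002,-0.06],0],
    [0,[0,0,0],0],
    [0,[0,0,0],0],
    [0,[0,0,0],0],
    [0,[0,0,0],0],
    [0,[0,0,0],0],
    [0,[0,0,0],0],
    [0,[0,0,0],0]
  ]
}}

```text
t: 8.55
eef_pos: [521.9, -140.6, 92.1]
tool_rot: [-0.181, 3.136, -0.0]
force: [-0.6, 2.1, 2.3]
width: 0.5
finger_force: 1.3
```

{"op": "jog_arm", "data": {
  "steps": [
    [0,[0.012,0.002,-0.06],0],
    [0,[0,0,0],0],
    [0,[0,0,0],0],
    [0,[0,0,0],0],
    [0,[0,0,0],0],
    [0,[0,0,0],0],
    [0,[0,0,0],0],
    [0,[0,0,0],0]
  ]
}}

```text
t: 9.22
eef_pos: [522.2, -140.7, 90.7]
tool_rot: [-0.181, 3.136, -0.0]
force: [-1.4, 2.2, 5.2]
width: 0.7
finger_force: 2.8
```

{"op": "jog_arm", "data": {
  "steps": [
    [0,[0.008,0.001,-0.04],0],
    [0,[0,0,0],0],
    [0,[0,0,0],0],
    [0,[0,0,0],0],
    [0,[0,0,0],0],
    [0,[0,0,0],0],
    [0,[0,0,0],0],
    [0,[0,0,0],0]
  ]
}}

```text
t: 9.88
eef_pos: [522.4, -140.6, 89.9]
tool_rot: [-0.181, 3.136, 0.0]
force: [-4.6, 2.0, 7.7]
width: 0.2
finger_force: 4.0
```

Pump bottomed the same way. Now the fan.

{"op": "jog_arm", "data": {
  "steps": [
    [0,[-0.04,0,0.4],0],
    [0,[0,0,0.8],0],
    [0,[0,0,0.8],0],
    [0,[-0.13,0.9,0],0],
    [0,[-0.13,0.9,0],0],
    [0,[-0.13,0.9,0],0],
    [0,[-0.13,0.9,0],0],
    [0,[-0.13,0.98,0],0]
  ]
}}

```text
t: 10.55
eef_pos: [505.0, -26.0, 140.0]
tool_rot: [-0.179, 3.135, -0.001]
force: [0.4, -0.3, 0.4]
width: 1.0
finger_force: 0.0
```

{"op": "jog_arm", "data": {
  "steps": [
    [0,[0,0,0],0],
    [0,[0,0,-0.6],0],
    [0,[0,0,-0.6],0],
    [0,[0,0,-0.38],0],
    [0,[0,0,0],0],
    [0,[0.016,0.002,-0.08],0],
    [0,[0.016,0.002,-0.08],0],
    [0,[0.016,0.002,-0.08],0]
  ]
}}

```text
t: 11.22
eef_pos: [506.2, -26.5, 94.4]
tool_rot: [-0.18, 3.136, -0.001]
force: [-2.7, -1.8, 3.7]
width: 0.7
finger_force: 1.5
```

{"op": "jog_arm", "data": {
  "steps": [
    [0,[0.016,0.002,-0.06],0],
    [0,[0,0,0],0],
    [0,[0,0,0],0],
    [0,[0,0,0],0],
    [0,[0,0,0],0],
    [0,[0,0,0],0],
    [0,[0,0,0],0],
    [0,[0,0,0],0]
  ]
}}

```text
t: 11.88
eef_pos: [506.8, -25.9, 92.6]
tool_rot: [-0.181, 3.136, -0.0]
force: [-0.5, -2.4, 1.9]
width: 0.5
finger_force: 1.3
```

{"op": "jog_arm", "data": {
  "steps": [
    [0,[0.012,0.002,-0.06],0],
    [0,[0,0,0],0],
    [0,[0,0,0],0],
    [0,[0,0,0],0],
    [0,[0,0,0],0],
    [0,[0,0,0],0],
    [0,[0,0,0],0],
    [0,[0,0,0],0]
  ]
}}

```text
t: 12.55
eef_pos: [507.0, -25.9, 91.1]
tool_rot: [-0.181, 3.136, -0.0]
force: [-0.7, -2.6, 3.1]
width: 0.3
finger_force: 2.0
```

{"op": "jog_arm", "data": {
  "steps": [
    [0,[0.008,0.001,-0.04],0],
    [0,[0,0,0],0],
    [0,[0,0,0],0],
    [0,[0,0,0],0],
    [0,[0,0,0],0],
    [0,[0,0,0],0],
    [0,[0,0,0],0],
    [0,[0,0,0],0]
  ]
}}

```text
t: 13.22
eef_pos: [507.3, -25.9, 90.2]
tool_rot: [-0.181, 3.136, -0.0]
force: [-2.3, -2.6, 6.3]
width: 0.6
finger_force: 3.2
```

{"op": "jog_arm", "data": {
  "steps": [
    [0,[0.006,0.001,-0.032],0],
    [0,[0,0,0],0],
    [0,[0,0,0],0],
    [0,[0,0,0],0],
    [0,[0,0,0],0],
    [0,[0,0,0],0],
    [0,[0,0,0],0],
    [0,[0,0,0],0]
  ]
}}

```text
t: 13.88
eef_pos: [507.4, -25.9, 89.5]
tool_rot: [-0.181, 3.136, 0.0]
force: [-2.1, -2.5, 8.1]
width: 0.3
finger_force: 4.1
```

{"op": "jog_arm", "data": {
  "steps": [
    [0,[-0.04,0,0.4],0],
    [0,[0,0,0.8],0],
    [0,[0,0,1],0],
    [0,[0,0,1],0],
    [0,[0,0,1],0],
    [0,[0,0,1],0],
    [0,[0,0,1],0],
    [0,[0,0,0],0]
  ]
}}

```text
t: 14.55
eef_pos: [508.5, -25.2, 248.8]
tool_rot: [-0.181, 3.129, 0.001]
force: [0.6, 0.5, 0.1]
width: 0.3
finger_force: 0.0
```

{"op": "jog_arm", "data": {
  "steps": [
    [0,[-0.2,0.8,0.8],0],
    [0,[-0.3,1,0.5],0],
    [0,[-0.3,1,0.5],0],
    [0,[-0.3,1,0.5],0],
    [0,[-0.3,1,0],0],
    [0,[-0.3,1,0],0],
    [0,[0,0.5,0],0],
    [0,[0,0,0],0]
  ]
}}

```text
t: 15.22
eef_pos: [462.5, 135.5, 301.4]
tool_rot: [0.191, -3.135, -0.002]
force: [0.9, -0.4, 0.3]
width: 0.5
finger_force: 0.0
```

```bash
python3 - <<'E'
from h import *
s=monitor.read_state();print(s['t'],s['eef_pos'].round(1),s['force'].round(2))
n=np.array([-.198,-.0235,.98]);co=(.2020,.0237,-43.6)
for nm in('top','side'):
    d=grab(nm);P=pts(d);T=np.linalg.inv(d['cam_to_world']);K=d['camera_matrix']
    for k,p in dict(main=(518.9,-83.3,68),pump=(525.9,-140.6,68),fan=(512.5,-26,67.5),stop=(529,-198,92)).items():
        r=T@np.r_[p,1];u=int(round(K[0,2]-K[0,0]*r[0]/r[2]));v=int(round(K[1,2]+K[1,1]*r[1]/r[2]))
        w=P[v-2:v+3,u-2:u+3].reshape(-1,3);h=(w[:,2]-w[:,0]*co[0]-w[:,1]*co[1]-co[2])*.98
        print(nm,k,(u,v),'height above panel',np.median(h).round(1))
a=dict(np.load('top.npz'))
cv2.imwrite('pics/end.png',a['image'][...,::-1])
E
```

```text
15.2167 [462.5 135.5 301.4] [ 0.88 -0.35  0.28]
top main (373, 208) height above panel 10.1
top pump (399, 205) height above panel 10.2
top fan (348, 210) height above panel 9.9
top stop (427, 204) height above panel 31.6
side main (340, 236) height above panel 9.6
side pump (358, 247) height above panel 9.2
side fan (323, 224) height above panel 9.5
side stop (378, 255) height above panel 30.8
```

View pics/end.png

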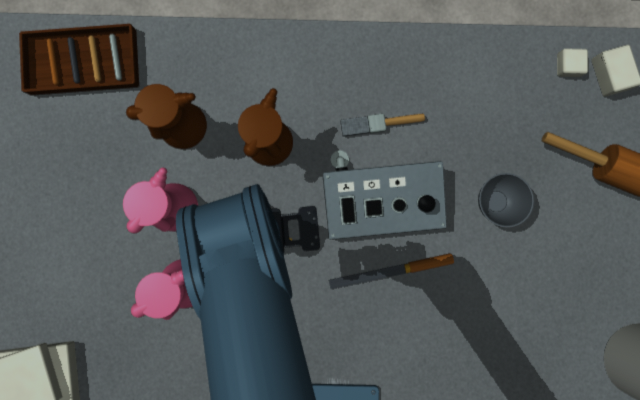

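All three caps at (348,210), (374,208) and (400,205) stand about 10 mm above the panel, so they are 6 mm in. The stop is still at 32 mm, the bowl, rasp and brush are in place, and the arm is clear of everything.

```bash
python3 -c "
from workcell import sign_off
print(sign_off())"
```

```text
the job is handed in; nothing more can be done
None
```

The main, pump and fan keys were pressed in that order, each measured about 6 mm in, with the stop button untouched; the job is handed in, but the hand-in call returned no verdict.

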